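# Seat the filter drawer and hold the selector at its third stop

## Task

The filter selector box has been left with its drawer part open. Push the drawer fully home until it clicks and seats, then grip the bar knob on top of the box and turn it clockwise (seen from above), counting the clicks from where it is parked to the third stop and not running on to the fourth. The knob is sprung and goes back if let go, so the program finishes while the gripper still holds it at the third stop, with the drawer shut, and the glassware and other things around left where they stand.

Things in the scene. Friction and masses are not known exactly. Their poses are not given: they have to be found in the camera images.
- selector_box: grey metal box fixed to the bench, 124 mm wide (y), 70 mm high, on short feet. Origin on the bench under the knob's axis; in its frame the housing runs x = -75 mm (front) to +57 mm (back), y = -62 to +62 mm; z up. The drawer comes out of its front, towards -x
- drawer_front (a point): centre of the outer face of the drawer's front plate (116 mm wide, 12 to 60 mm above the bench, 6 mm thick, flat, with a bright trim strip near its top). Axes as the box. Shut, this point lies at (-85, 0, 36) mm in the box's frame, the plate 10 mm proud of the housing's front
- filter_drawer (a joint): how far the drawer is out, m: 0 = fully home, 0.06 = farthest. Starts 0.026 to 0.042 out, slides home along the box's +x with 1 to 2 N; from about 11 to 6 mm out it must be pushed over a sprung catch (about 6 N more), which then draws it to its stop at 0 and keeps it there
- knob_grip (a point): point on the knob's upright axis, 96 mm above the bench, the height to grip. Black bar 44 mm long, 12 mm thick, 76.5 to 108.5 mm above the bench, over a flat round plate (68 mm, top at 72 mm) with a black dot for each stop. Axes turn with the knob, parked as the box's: the bar lies 0.59 rad anticlockwise (from above) of this x axis, its white-lined end to +x
- selector_knob (a joint): turn of the knob, rad, clockwise from above: 0 = parked at its end stop, where it starts (leftmost dot). Click stops every 0.393: 1st 0.393, 2nd 0.785, 3rd 1.178 (bar 0.59 clockwise of the box's x), 4th 1.571; end 1.767. A return spring (0.12 to 0.17 N m) turns it back when let go; the clicks add a ripple of about 0.04 N m either way
- white_jar: bystander: sample jar with white screw lid, 58 mm diameter, 62 mm high, behind and right of the box; origin under its centre
- vials: bystander: clear rack of capped vials, 52 x 170 x 51 mm, at the left of the box; origin under its centre
- petri: bystander: petri dish with lid, 62 mm diameter, 14 mm high, left in front of the box; origin under its centre
- weight: bystander: calibration weight, 18 mm diameter, 31 mm high, close to the box's right side; origin under its centre
- die: bystander: steel pellet die, 38 mm diameter, 58 mm high, farther left; origin under its centre
- beaker: bystander: glass beaker, 75 mm wide, 92 mm high, farther left; origin under its centre

How it is judged (in metres and radians):
On the way, in this order (a step that is already met when the one before it is completed fails the run):
1. the drawer is pushed home and seated (value of joint filter_drawer below 0.003 m), for 0.3 s.
2. the knob is turned past its first stop (value of joint selector_knob above 0.5 rad).
3. the knob stands at its third stop (value of joint selector_knob between 1.048 and 1.308 rad), for 0.3 s.
At the end, for the whole second after the job is handed in: The drawer is home (within 3 mm); the fingers hold the knob (more than 2 N of contact) at the third stop (1.178 rad within 0.13 rad); the six bystanders are within 30 mm of where they stood (all of step 3 and value of joint filter_drawer below 0.003 m and contact force between the fingers and selector_knob above 2 N and distance of each of white_jar, vials, petri, weight, die, beaker from where it was at the start of the episode below 0.03 m); the arm keeps its last pose, push and grip.
It fails at once if the knob is run on over the crest towards the fourth stop (value of joint selector_knob above 1.42 rad).
It fails at once if a bystander is knocked over (angle between any of white_jar, vials, weight, petri, die, beaker's own z axis and vertical above 0.5 rad).
It also fails if it takes over 45 s, if anything falls off the work surface, if the arm or the gripper's body presses on something with over 40 N, if the wrist force passes 120 N, or if a joint passes its speed limit or range.

## Robot

A 7-joint arm with a two-finger parallel gripper is mounted at the origin on a cart in front of the work surface, level with it; the furniture and walls round the work are solid. World frame = base frame: x ahead of the robot, y to its left, z up, the work surface at z = 0. Lengths are in mm, angles in degrees, forces in N, time in s.
With the tool pointing down it reaches from about 425 to 975 mm from the base axis. Payload 16.7 kg.
Tool frame: the origin (TCP) lies at the very end of the fingers, on their centre line; the grasp point (between the pads) lies 19 mm behind it; y points along the fingers, z is the direction in which the jaws open and shut, and the axes are right-handed (so a half turn about y gives the same grasp; the last joint's range is limited). The gripper opens to 85 mm and grips with 20 to 120 N. Pads are 22 mm wide; open, the fingers measure 114 mm over their backs; the gripper's body (76 mm by 85 mm) begins 54 mm behind the grasp point. The pads swing forward as they close: fully open they stand 13 mm farther back than shut.
Start: joints at [58.7, 24.414, 4.234, 92.017, -1.954, 63.644, -3.845], TCP at [260.833, -622.529, 231.302] pointing down, gripper open.
Joint ranges: [-163.25, 163.25], [-28.42, 122.38], [-70.27, 78.77], [12.13, 141.07], [-58.53, 238.53], [9.26, 117.41], [-156.51, 156.51]. Speed limits (degrees/s): [108.29, 108.29, 136.94, 136.94, 172.46, 172.46, 172.46].

## Interface

Orientations are given as a 3x3 rotation matrix whose columns are the frame's x, y, z axes.
In Python, from cell import env, eyes, order gives the robot as it stands.
- The arm moves only by the tool jog_arm, never from a script. Its argument "deltas" is a list of rows, each a list of 7 numbers: the shift along the tool's x, y, z in m, then the turn, a rotation vector about the tool's x, y, z in rad, then the opening, from 0 (shut) to 1 (fully open). In form: [[tx, ty, tz, rx, ry, rz, gripper], ...]. A call has 1 to 20 rows; each row is the pose to reach, as a shift and turn from the pose measured when the call began, along the tool's axes at that moment; what a row does not reach only later rows make up. A row lasts 1/10 s, in which the tool goes at most 50 mm and 8.59 degrees, less where a joint would pass 70% of its speed; a pose out of reach is approached as far as the arm can. A call with a gripper value outside its range is refused whole. The fingers move at their own pace and stop on an object; "squeeze" is the grip in N (left out, the last holds). Time passes only in rows, so rows that repeat a pose let the fingers close. It gives the time, the measured TCP pose, the force and the opening at its end, in the units of the state.
- env.state(): the state, without advancing time (a new reading comes with each control period).
- eyes.grab_frame(name): name is "scene" or "side" or "wrist"; returns (picture, depth): 400x640x3 uint8, red, green, blue; 400x640 float32, mm along the optical axis (not along the pixel's ray), 0 where there is no reading.
- eyes.camera_model(name): a dict with "fovy" (degrees; the focal length in pixels is half the picture's height over the tangent of half this angle, whatever the lens; pixels are square), "cx", "cy" (the principal point, pixels), "k1" (the pictures are not rectified: a ray, as slopes to the right and down, at radius r is drawn at 1 + k1 r^2 times it, then the intrinsics apply), "R" (3x3) and "t" (3): a world point X has camera coordinates R X + t. Camera axes: x right, y down, z forward; pixel columns grow to the right and rows downward; lengths in mm; the calibration is good to about 2 mm. A picture is of the moment at which its call begins: read the wrist's pose just before it. camera_model takes no time and is no camera call; for the wrist camera it gives the pose at the moment of the call.
- order.hand_in(): hands the job in, once; it reports no verdict.
The state is a dict: "time_s": time; "joint_pos": joint angles; "qd": joint speeds; "tau": joint torques, N m; "eef_pos": TCP position; "orientation": TCP orientation; "contact_force": force on the tool from outside, world axes, zero at the start; "moment": the same for the moment, N m; "width": opening from 0.0 (shut) to 1.0 (fully open).
Only numpy, scipy, OpenCV 4.12 (cv2) and the standard library are available. Lean on these libraries where they do the work, as an engineer would, in place of code of your own. Each camera call takes 0.05 s, during which the arm holds its last target.

## Working session

There is one attempt and no reset: what is moved stays moved. The work goes in short steps, Python scripts to look and compute and a tool call to move; the robot and the scene stay as the last step left them, time stands still between calls to the robot, and variables do not carry over. Pictures are saved under pics/ and viewed, and the job is handed in when it is done.

Besides the shell and the picture viewer there is one more tool, called after ">>>" as name([rows], argument=value, ...), one row to a line, values as JSON. jog_arm: Moves the arm, as the interface text tells. Its arguments: {"type":"object","properties":{"deltas":{"type":"array"},"squeeze":{"type":"number"}},"required":["deltas"]}

```bash
ls; mkdir -p pics; python3 - <<'E'
from cell import env, eyes, order
import cv2
s=env.state()
for k,v in s.items(): print(k,v)
for n in ["scene","side","wrist"]:
    p,d=eyes.grab_frame(n); m=eyes.camera_model(n); print(n,m)
    cv2.imwrite(f"pics/{n}0.png",p[:,:,::-1])
    import numpy as np; np.savez(f"pics/{n}0.npz",p=p,d=d)
E
```

```text
pics
time_s 0.0
joint_pos [58.69881368 24.44905567  4.23053718 92.0517553  -1.95194843 63.64346506
 -3.84108241]
qd [ 0.01062885  0.08954481 -0.01201475  0.02469848  0.01157199  0.00625919
 -0.0211526 ]
tau [ 5.39451376e-04 -9.49846458e+01  3.76143023e+00 -4.63506281e+01
  1.93206954e-02  1.03817598e-02  9.95831624e-05]
eef_pos [ 260.68933127 -622.19216936  230.62085898]
orientation [[-9.22277385e-01 -5.90753897e-04  3.86528234e-01]
 [-3.86528669e-01  1.11242348e-03 -9.22276721e-01]
 [ 1.14855483e-04 -9.99999207e-01 -1.25430634e-03]]
contact_force [-0.32450853  1.42944753 -0.52094549]
moment [0.02202526 0.04439332 0.02439153]
width 0.999387203362438
scene {'fovy': 53.01735483218795, 'cx': 317.15237150953584, 'cy': 201.14641376496562, 'k1': -0.07622428634253553, 'R': array([[-0.80001813, -0.59991083,  0.00883145],
       [-0.29654495,  0.3825793 , -0.87503952],
       [ 0.52156696, -0.7026664 , -0.48397091]]), 't': array([595.60685556, 118.05201998, 910.7431826 ])}
side {'fovy': 44.071598345672925, 'cx': 324.31256849658007, 'cy': 210.78832376510798, 'k1': -0.03566214541962369, 'R': array([[ 0.98473853, -0.17403583, -0.00124918],
       [-0.10314788, -0.57782545, -0.80961612],
       [ 0.14018041,  0.79738904, -0.58695841]]), 't': array([-454.33101831,  319.73983228,  773.83594492])}
wrist {'fovy': 63.602387415693, 'cx': 321.79791864088304, 'cy': 199.65595553740403, 'k1': 0.010613738721599502, 'R': array([[ 0.38724522, -0.92197499, -0.001803  ],
       [-0.87870673, -0.36966247,  0.30203335],
       [-0.2791337 , -0.11537666, -0.95329565]]), 't': array([-675.60216009,  -40.51602084,  380.10025335])}
```

View pics/scene0.png

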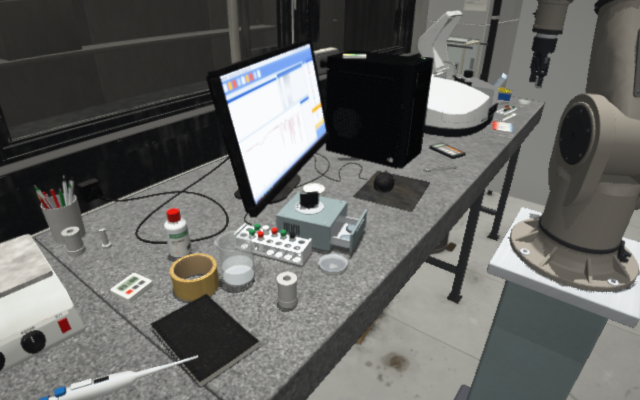

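View pics/side0.png

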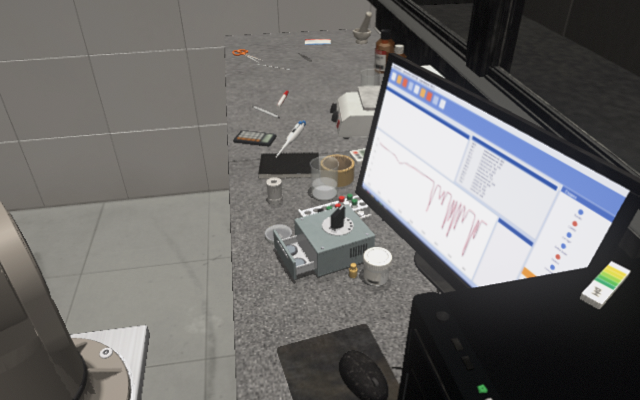

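View pics/wrist0.png

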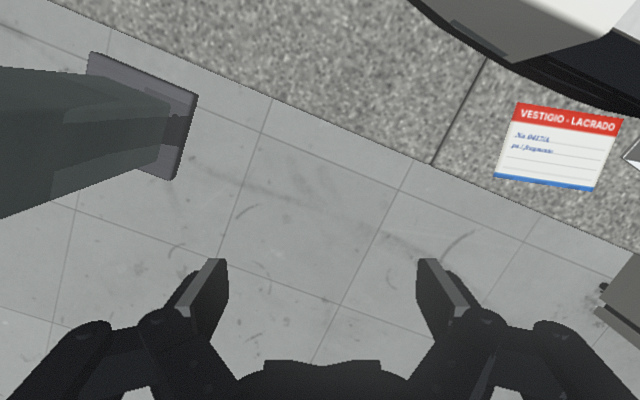

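The scene and side views both show the box, at about (315,220) and (335,240), with the drawer open towards the robot. The jar and weight are on its right and the vials and petri on its left. I'll zoom in and measure.

```bash
cat > h.py <<'E'
import numpy as np, cv2
def K(m,h=400):
    f=h/2/np.tan(np.radians(m['fovy']/2)); return f
def ray(m,u,v):
    f=K(m); x=(np.asarray(u,float)-m['cx'])/f; y=(np.asarray(v,float)-m['cy'])/f
    # invert k1
    a,b=x.copy(),y.copy()
    for _ in range(20):
        r2=a*a+b*b; a=x/(1+m['k1']*r2); b=y/(1+m['k1']*r2)
    return np.stack([a,b,np.ones_like(a)],-1)
def pt(m,u,v,d):
    c=ray(m,u,v)*np.asarray(d)[...,None]; return (c-m['t'])@m['R']
def onz(m,u,v,z):
    r=ray(m,u,v)@m['R']; o=-m['R'].T@m['t']; s=(z-o[2])/r[...,2]; return o+r*s[...,None]
def proj(m,X):
    c=np.asarray(X)@m['R'].T+m['t']; a=c[...,0]/c[...,2]; b=c[...,1]/c[...,2]; k=1+m['k1']*(a*a+b*b); f=K(m)
    return np.stack([a*k*f+m['cx'],b*k*f+m['cy']],-1)
E
python3 - <<'E'
from cell import eyes
from h import *
for n,(u0,v0,w,hh) in dict(scene=(225,165,160,130),side=(250,180,160,120)).items():
    z=np.load(f"pics/{n}0.npz"); p=z['p'][v0:v0+hh,u0:u0+w,::-1]
    cv2.imwrite(f"pics/{n}0z.png",cv2.resize(p,None,fx=4.5,fy=4.5,interpolation=cv2.INTER_CUBIC))
    m=eyes.camera_model(n); vv,uu=np.mgrid[0:400,0:640]; X=pt(m,uu,vv,z['d'])
    X[z['d']==0]=np.nan; np.save(f"pics/{n}0X.npy",X)
    # pts in 60..80 mm high region near box
    sel=np.zeros((400,640),bool); sel[v0:v0+hh,u0:u0+w]=1
    for lo,hi in ((64,76),(100,114)):
        k=sel&(X[...,2]>lo)&(X[...,2]<hi); q=X[k]; print(n,lo,k.sum(),np.median(q,0) if k.sum() else '',np.nanmin(q,0),np.nanmax(q,0))
E
```

```text
scene 64 1749 [525.79594818 330.09547446  69.33041162] [453.39353557 128.09938062  64.01172741] [696.36148409 562.56805178  75.9740005 ]
scene 100 394 [632.57557546 319.7340493  106.68363178] [522.60534486 204.29374796 100.00488046] [685.22132699 426.9945391  113.96769707]
side 64 2277 [530.40355103 283.7192408   71.50726164] [455.2637696  177.31113227  64.00895106] [672.30291499 495.48037065  75.99119897]
side 100 464 [641.52748954 307.04506944 107.58697639] [526.4030998  236.661867   100.04159398] [678.22907264 416.17306296 113.89645843]
```

View pics/scene0z.png

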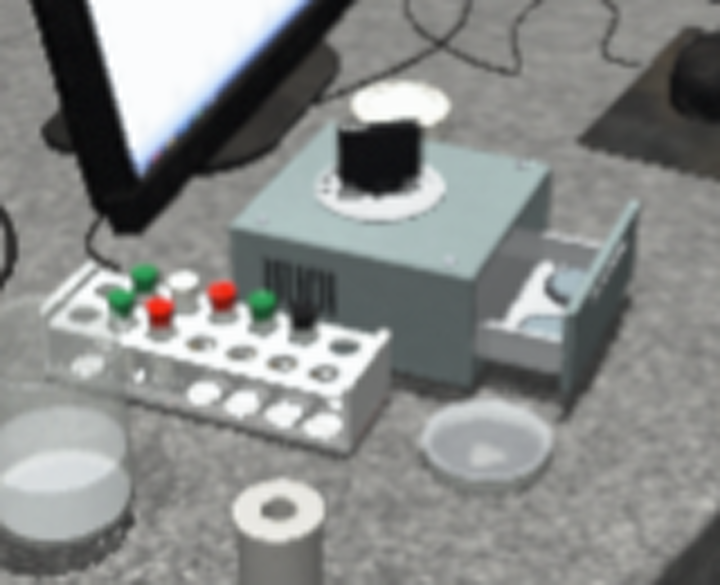

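View pics/side0z.png

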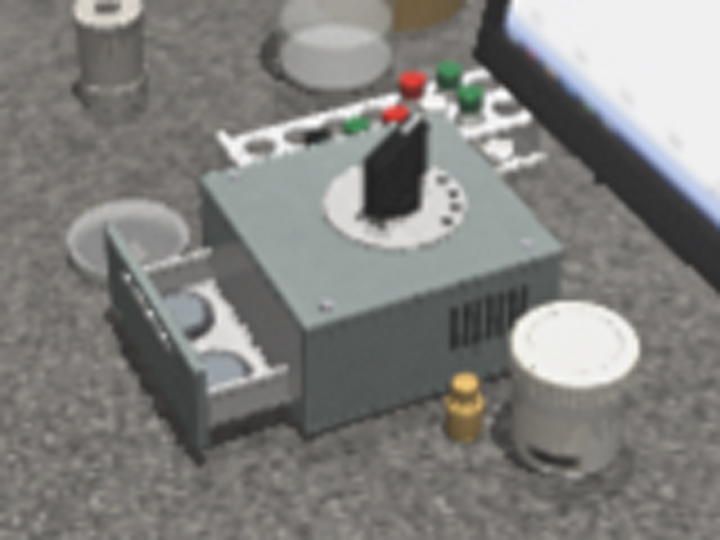

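```bash
python3 - <<'E'
from cell import eyes
from h import *
for n,c in dict(scene=dict(FL=(475,275),BL=(232,230),FR=(550,167)),side=dict(FR=(303,330),BR=(562,252),FL=(202,182))).items():
    o=(225,165) if n=='scene' else (250,180); m=eyes.camera_model(n)
    P={k:onz(m,*[np.array(((a+.5)/4.5-.5+b)) for a,b in zip(v,o)],70) for k,v in c.items()}
    for k,v in P.items(): print(n,k,v.round(1))
    ks=list(P)
    for i in range(3):
        for j in range(i): d=P[ks[i]]-P[ks[j]]; print(ks[j],ks[i],np.linalg.norm(d).round(1),np.degrees(np.arctan2(d[1],d[0])).round(2))
    # white disc
    z=np.load(f"pics/{n}0.npz"); X=np.load(f"pics/{n}0X.npy"); p=z['p'].astype(int)
    k=(X[...,2]>60)&(X[...,2]<84)&(p.min(2)>140)&(np.ptp(p,2)<35)
    nn,lab,st,ce=cv2.connectedComponentsWithStats(k.astype(np.uint8))
    for i in range(1,nn):
        if st[i,4]>60:
            ys,xs=np.where(lab==i)
            hull=cv2.convexHull(np.stack([xs,ys],1).astype(np.float32)); (e,ax,an)=cv2.fitEllipse(hull)
            print('white',ce[i],st[i],'ell',e,ax, onz(m,np.array(e[0]),np.array(e[1]),72).round(1),X[lab==i].mean(0))
            W=onz(m,hull[:,0,0],hull[:,0,1],72)[:,:2]; (cc,r)=cv2.minEnclosingCircle(W.astype(np.float32)); print('circ',cc,r)
E
```

```text
scene FL [453.  342.5  70. ]
scene BL [574.2 382.9  70. ]
scene FR [483.4 229.8  70. ]
FL BL 127.7 18.43
FL FR 116.7 -74.93
BL FR 178.0 -120.68
white [448.31654676 121.62589928] [426 116  47  11 278] ell (449.17706298828125, 119.86389923095703) (11.939065933227539, 50.304813385009766) [ 525.5 -566.5   72. ] [ 520.07654088 -542.6202102    71.86642297]
circ (524.0335693359375, -566.512451171875) 105.7979965209961
white [313.95402299 187.40229885] [304 184  21   9  87] ell (313.69598388671875, 188.020751953125) (9.243799209594727, 20.45826530456543) [588.1 224.3  72. ] [602.9146384  203.67701326  60.93457289]
circ (588.5809936523438, 224.2109832763672) 26.85915756225586
white [313.36199484 210.61049011] [ 277  192   70   35 1163] ell (313.1814880371094, 208.95327758789062) (32.22315979003906, 79.20565795898438) [524.4 310.   72. ] [522.68310598 311.38063036  69.35506755]
circ (530.101806640625, 307.3118591308594) 86.43943786621094
white [174.18421053 226.83684211] [164 218  23  17 190] ell (174.10415649414062, 224.66238403320312) (16.441879272460938, 24.326740264892578) [722.7 550.4  72
[... 1396 characters left out ...]
077880859375) (50.77058792114258, 76.95616149902344) [536.  291.9  72. ] [531.45495462 292.58601656  71.74172533]
circ (535.1224975585938, 299.51910400390625) 88.82989501953125
white [283.74324324 244.83783784] [274 229  21  33  74] ell (283.8740234375, 245.01849365234375) (3.139443874359131, 40.60129165649414) [424.1 257.3  72. ] [424.56251179 271.25464197  61.50384979]
circ (424.8106994628906, 259.2937316894531) 55.10179138183594
white [377.47306792 255.97189696] [364 247  28  20 427] ell (377.37139892578125, 256.1251525878906) (19.231882095336914, 28.51998519897461) [600.9 191.3  72. ] [604.62270777 202.09822831  62.70119976]
circ (601.5630493164062, 191.45372009277344) 28.907934188842773
```

```bash
python3 - <<'E'
from cell import eyes
from h import *
for n in ('scene','side'):
    m=eyes.camera_model(n); z=np.load(f"pics/{n}0.npz"); X=np.load(f"pics/{n}0X.npy"); p=z['p'].astype(int)
    near=(abs(X[...,0]-530)<90)&(abs(X[...,1]-300)<90)
    for th in (175,195):
        k=near&(X[...,2]>60)&(X[...,2]<84)&(p.min(2)>th)
        nn,lab,st,ce=cv2.connectedComponentsWithStats(k.astype(np.uint8))
        i=1+st[1:,4].argmax(); ys,xs=np.where(lab==i)
        W=onz(m,xs,ys,72)[:,:2]; c,r=cv2.minEnclosingCircle(W.astype(np.float32)); print(n,th,st[i],np.round(c,1),r)
        h=cv2.convexHull(W.astype(np.float32))[:,0]; e=cv2.fitEllipse(h);print(e)
    k=near&(X[...,2]>64)&(X[...,2]<78)
    k=cv2.morphologyEx(k.astype(np.uint8),cv2.MORPH_OPEN,np.ones((3,3)))
    nn,lab,st,ce=cv2.connectedComponentsWithStats(k); i=1+st[1:,4].argmax()
    ys,xs=np.where(lab==i); W=onz(m,xs,ys,70)[:,:2].astype(np.float32); print('top rect',cv2.minAreaRect(W),st[i])
    vis=p[:,:,::-1].astype(np.uint8).copy(); vis[lab==i]=(0,0,255); v0,u0=(165,225) if n=='scene' else (180,250)
    cv2.imwrite(f"pics/{n}_m.png",cv2.resize(vis[v0:v0+120,u0:u0+160],None,fx=4,fy=4))
    # knob top : dark & z>100
    k=near&(p.max(2)<70)&(X[...,2]>100)&(X[...,2]<115)
    q=X[k]; print('knobtop',k.sum(),cv2.minAreaRect(q[:,:2].astype(np.float32)),np.median(q,0))
    d=q[:,:2]-q[:,:2].mean(0); w,V=np.linalg.eigh(d.T@d); print(np.degrees(np.arctan2(V[1,1],V[0,1])))
E
```

```text
scene 175 [294 201  30  13 182] [542.2 305. ] 36.20090103149414
((542.4407958984375, 304.13702392578125), (69.67080688476562, 73.3633804321289), 44.75105285644531)
scene 195 [295 202  29  12 134] [540.9 304.6] 34.043304443359375
((537.935302734375, 306.4828186035156), (59.07460403442383, 67.0920639038086), 156.40411376953125)
top rect ((528.001953125, 307.904296875), (132.57460021972656, 129.87355041503906), 15.619290351867676) [ 277  193   70   35 1351]
knobtop 70 ((538.8265380859375, 307.5621032714844), (41.61425018310547, 9.483593940734863), 47.74544906616211) [537.24893572 307.34087996 104.96717332]
49.980014497614356
side 175 [322 217  32  18 262] [543.4 305.5] 34.075279235839844
((543.7086791992188, 305.4148254394531), (66.39837646484375, 67.09542846679688), 53.768829345703125)
side 195 [322 217  31  18 207] [543.3 305. ] 33.11111831665039
((543.337158203125, 305.6094055175781), (63.90623474121094, 66.27482604980469), 158.6099090576172)
top rect ((534.6765747070312, 298.4704284667969), (134.10975646972656, 131.19131469726562), 15.031548500061035) [ 295  205   80   49 2117]
knobtop 87 ((542.7623291015625, 299.589599609375), (41.062965393066406, 10.160001754760742), 45.931915283203125) [539.9621951  296.00920658 108.20279685]
-136.75434633259476
```

```bash
cd pics; python3 -c "
import cv2,numpy as np
a=cv2.imread('scene_m.png');b=cv2.imread('side_m.png');c=np.hstack([a,b]);cv2.imwrite('mm.png',cv2.resize(c,(800,300)))"
```

```text
(no output)
```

View pics/mm.png

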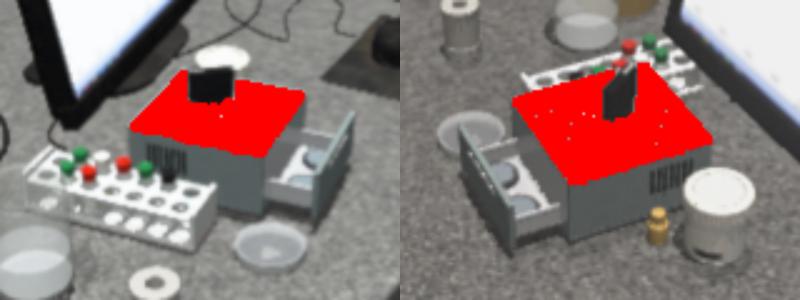

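```bash
python3 - <<'E'
from h import *
for n in ('scene','side'):
    X=np.load(f"pics/{n}0X.npy").reshape(-1,3); X=X[np.isfinite(X).all(1)]
    print(n)
    for lo,hi in((30,120),(120,400)):
      for y in range(-650,450,50):
        k=(X[:,2]>lo)&(X[:,2]<hi)&(X[:,1]>=y)&(X[:,1]<y+50)&(X[:,0]>250)&(X[:,0]<1200)
        q=X[k]
        if k.sum()>5: print(lo,y,k.sum(),'minx',np.sort(q[:,0])[3].round(0),'zmax',q[:,2].max().round())
# drawer: front plate top edge z 56..62, and things in front
a=np.radians(15); R=np.array([[np.cos(a),-np.sin(a)],[np.sin(a),np.cos(a)]]); o=np.array([542.5,304.8])
for n in ('scene','side'):
    X=np.load(f"pics/{n}0X.npy").reshape(-1,3); X=X[np.isfinite(X).all(1)]
    b=(X[:,:2]-o)@R; k=(abs(b[:,1])<50)&(b[:,0]<-80)&(b[:,0]>-160)
    q=np.c_[b,X[:,2]][k]; 
    for lo in range(5,75,10):
        kk=(q[:,2]>lo)&(q[:,2]<lo+10); print(n,'drawer z',lo,kk.sum(),np.percentile(q[kk,0],[1,5,20,50]).round(1) if kk.sum() else '')
    k=(abs(b[:,0])<300)&(abs(b[:,1])<200)&(X[:,2]>110)&(X[:,2]<400); q=np.c_[b,X[:,2]][k]; q=q[np.linalg.norm(q[:,:2],axis=1)>40]
    if len(q): print('near high', q.min(0),q.max(0)); d=np.linalg.norm(q[:,:2],axis=1); i=d.argsort()[:200:20]; print(q[i].round())
E
```

```text
scene
30 -650 185 minx 438.0 zmax 120.0
30 -600 381 minx 452.0 zmax 120.0
30 -550 667 minx 490.0 zmax 120.0
30 -500 53 minx 1063.0 zmax 118.0
30 -350 67 minx 528.0 zmax 118.0
30 -300 120 minx 526.0 zmax 119.0
30 -250 136 minx 524.0 zmax 120.0
30 -200 1371 minx 522.0 zmax 120.0
30 -150 703 minx 595.0 zmax 120.0
30 -100 112 minx 529.0 zmax 120.0
30 -50 201 minx 495.0 zmax 120.0
30 0 135 minx 501.0 zmax 119.0
30 50 130 minx 709.0 zmax 120.0
30 100 397 minx 691.0 zmax 120.0
30 150 552 minx 576.0 zmax 120.0
30 200 883 minx 425.0 zmax 120.0
30 250 1156 minx 412.0 zmax 120.0
30 300 1779 minx 404.0 zmax 120.0
30 350 1720 minx 469.0 zmax 120.0
30 400 1542 minx 470.0 zmax 120.0
120 -650 481 minx 265.0 zmax 398.0
120 -600 512 minx 250.0 zmax 400.0
120 -550 39 minx 576.0 zmax 132.0
120 -500 13 minx 1054.0 zmax 199.0
120 -450 67 minx 964.0 zmax 312.0
120 -400 125 minx 961.0 zmax 312.0
120 -350 653 minx 525.0 zmax 400.0
120 -300 943 minx 523.0 zmax 400.0
120 -250 794 minx 521.0 zmax 400.0
120 -200 4157 minx 519.0 zmax 339.0
120 -150 2072 minx 593.0 zmax 330.0
120 -100 612 minx 774.0 zmax 389.0
120
[... 1733 characters left out ...]
.  13. 135.]
 [111.  13. 124.]
 [111.  16. 131.]
 [111. -19. 131.]
 [114.  -0. 149.]
 [114.   9. 151.]]
side drawer z 5 4 [-125.  -125.  -125.  -124.8]
side drawer z 15 339 [-126.  -125.6 -106.6  -95.5]
side drawer z 25 187 [-126.  -125.8 -125.  -101.3]
side drawer z 35 81 [-126.  -125.8 -125.4 -124.9]
side drawer z 45 56 [-127.2 -126.9 -126.5 -125.7]
side drawer z 55 123 [-126.8 -126.  -125.3 -123.8]
side drawer z 65 0 
near high [  97.67999951 -199.98045348  110.01685979] [188.10900431  98.06321911 391.72317789]
[[105.  21. 110.]
 [109.  11. 118.]
 [110.  12. 112.]
 [110. -17. 116.]
 [111.  -9. 121.]
 [112.  -4. 121.]
 [112.  14. 131.]
 [113.  -0. 136.]
 [112. -20. 128.]
 [113. -14. 122.]]
```

```bash
cat >> h.py <<'E'
def plan(wps, n):
    """wps: list of (x,y,z,yawdeg of tool z), n rows each segment; prints rows relative to current pose"""
    from cell import env
    from scipy.spatial.transform import Rotation as Ro
    s=env.state(); p0=np.array(s['eef_pos']); R0=np.array(s['orientation'])
    y0=np.degrees(np.arctan2(R0[1,2],R0[0,2])); print('pose',p0.round(1),'yaw',y0.round(2),'tilt',R0[2,1].round(5),'F',np.round(s['contact_force'],1),'w',round(s['width'],3),'t',s['time_s'],'q7',s['joint_pos'].round(1))
    cur=np.r_[p0,y0]
    for w,k in zip(wps,n):
        w=np.array(w,float); 
        for i in range(1,k+1):
            c=cur+(w-cur)*i/k; th=np.radians(c[3])
            z=np.array([np.cos(th),np.sin(th),0]); y=np.array([0,0,-1.]); Rt=np.stack([np.cross(y,z),y,z],1)
            print([*(R0.T@(c[:3]-p0)/1000).round(4),*Ro.from_matrix(R0.T@Rt).as_rotvec().round(3)])
        cur=w
def box2w(x,y,o=(542.5,304.8),a=15):
    a=np.radians(a); return np.array([o[0]+x*np.cos(a)-y*np.sin(a),o[1]+x*np.sin(a)+y*np.cos(a)])
E
python3 - <<'E'
from h import *
plan([(330,-350,231,-20),(410,-150,231,22)],[7,5])
E
```

```text
pose [ 260.7 -622.3  230.8] yaw -67.27 tilt -1.0 F [0.4 0.5 0.1] w 1.0 t 0.15 q7 [58.7 24.4  4.2 92.  -2.  63.6 -3.8]
[np.float64(-0.0242), np.float64(-0.0), np.float64(-0.032), np.float64(0.001), np.float64(-0.118), np.float64(-0.0)]
[np.float64(-0.0483), np.float64(-0.0), np.float64(-0.0641), np.float64(0.001), np.float64(-0.236), np.float64(-0.0)]
[np.float64(-0.0725), np.float64(-0.0), np.float64(-0.0961), np.float64(0.001), np.float64(-0.354), np.float64(-0.0)]
[np.float64(-0.0966), np.float64(-0.0), np.float64(-0.1282), np.float64(0.001), np.float64(-0.471), np.float64(-0.0)]
[np.float64(-0.1208), np.float64(-0.0), np.float64(-0.1602), np.float64(0.001), np.float64(-0.589), np.float64(-0.0)]
[np.float64(-0.1449), np.float64(-0.0), np.float64(-0.1923), np.float64(0.001), np.float64(-0.707), np.float64(-0.0)]
[np.float64(-0.1691), np.float64(-0.0), np.float64(-0.2243), np.float64(0.001), np.float64(-0.825), np.float64(-0.0)]
[np.float64(-0.1993), np.float64(0.0), np.float64(-0.2551), np.float64(0.001), np.float64(-0.972), np.float64(-0.0)]
[np.float64(-0.2295), np.float64(0.0), np.float64(-0.2858), np.float64(0.001), np.float64(-1.118), np.float64(-0.001)]
[np.float64(-0.2598), np.float64(0.0001), np.float64(-0.3165), np.float64(0.001), np.float64(-1.265), np.float64(-0.001)]
[np.float64(-0.29), np.float64(0.0001), np.float64(-0.3472), np.float64(0.001), np.float64(-1.411), np.float64(-0.001)]
[np.float64(-0.3202), np.float64(0.0001), np.float64(-0.3779), np.float64(0.001), np.float64(-1.558), np.float64(-0.001)]
```

>>> jog_arm([
  [-0.024,0,-0.032,0,-0.118,0,0],
  [-0.048,0,-0.064,0,-0.236,0,0],
  [-0.0725,0,-0.096,0,-0.354,0,0],
  [-0.0966,0,-0.128,0,-0.471,0,0],
  [-0.121,0,-0.16,0,-0.589,0,0],
  [-0.145,0,-0.192,0,-0.707,0,0],
  [-0.169,0,-0.224,0,-0.825,0,0],
  [-0.199,0,-0.255,0,-0.972,0,0],
  [-0.23,0,-0.286,0,-1.118,0,0],
  [-0.26,0,-0.3165,0,-1.265,0,0],
  [-0.29,0,-0.347,0,-1.411,0,0],
  [-0.32,0,-0.378,0,-1.558,0,0],
  [-0.32,0,-0.378,0,-1.558,0,0],
])

```text
time_s: 1.45
eef_pos: [411.4, -145.3, 231.4]
orientation: [[0.386, 0.001, 0.923], [-0.923, 0.002, 0.386], [-0.001, -1.0, 0.001]]
contact_force: [-0.2, -1.7, 0.4]
width: 0.0
```

```bash
sed -i 's/print(\[\*(R0.T@(c\[:3\]-p0)\/1000).round(4),\*Ro.from_matrix(R0.T@Rt).as_rotvec().round(3)\])/print(np.r_[(R0.T@(c[:3]-p0)\/1000).round(4),Ro.from_matrix(R0.T@Rt).as_rotvec().round(3)].tolist())/' h.py; python3 - <<'E'
from h import *
x,y=box2w(-165,0)
plan([(430,0,231,57),(415,150,231,88),(x,y,200,105)],[4,4,4])
E
```

```text
pose [ 411.4 -145.3  231.4] yaw 22.69 tilt -1.0 F [-0.2 -1.7  0.4] w 0.0 t 1.45 q7 [ 35.8   3.1 -25.3 119.8   1.5  57.4  32.4]
[-0.0317, 0.0002, 0.0183, -0.001, -0.15, -0.001]
[-0.0634, 0.0003, 0.0366, -0.001, -0.299, -0.001]
[-0.0952, 0.0005, 0.0549, -0.001, -0.449, -0.001]
[-0.1269, 0.0007, 0.0732, -0.001, -0.599, -0.001]
[-0.1629, 0.0007, 0.0842, -0.001, -0.734, -0.001]
[-0.199, 0.0008, 0.0952, -0.002, -0.869, -0.001]
[-0.235, 0.0008, 0.1062, -0.002, -1.005, -0.001]
[-0.2711, 0.0009, 0.1172, -0.002, -1.14, -0.0]
[-0.3, 0.0087, 0.1206, -0.002, -1.214, -0.0]
[-0.3289, 0.0164, 0.1241, -0.002, -1.288, -0.0]
[-0.3578, 0.0242, 0.1275, -0.002, -1.362, -0.0]
[-0.3867, 0.032, 0.131, -0.002, -1.437, -0.0]
```

>>> jog_arm([
  [-0.032,0,0.018,0,-0.15,0,0],
  [-0.063,0,0.037,0,-0.299,0,0],
  [-0.095,0,0.055,0,-0.449,0,0],
  [-0.127,0,0.073,0,-0.599,0,0],
  [-0.163,0,0.084,0,-0.734,0,0],
  [-0.199,0,0.095,0,-0.869,0,0],
  [-0.235,0,0.106,0,-1.005,0,0],
  [-0.271,0,0.117,0,-1.14,0,0],
  [-0.3,0.008,0.121,0,-1.214,0,0],
  [-0.329,0.016,0.124,0,-1.288,0,0],
  [-0.358,0.024,0.1275,0,-1.362,0,0],
  [-0.387,0.032,0.131,0,-1.437,0,0],
  [-0.387,0.032,0.131,0,-1.437,0,0],
])

```text
time_s: 2.75
eef_pos: [381.5, 265.2, 199.3]
orientation: [[0.964, -0.001, -0.265], [0.265, 0.003, 0.964], [-0.0, -1.0, 0.003]]
contact_force: [0.7, -0.4, 0.5]
width: -0.002
```

```bash
python3 - <<'E'
from h import *
from cell import eyes
x,y=box2w(-165,0)
plan([(x,y,25,105)],[5])
for n in ("wrist","scene","side"):
    m=eyes.camera_model(n);p,d=eyes.grab_frame(n); cv2.imwrite(f"pics/{n}1.png",p[:,:,::-1])
    if n=="wrist": np.savez("pics/wrist1.npz",p=p,d=d,**m)
E
```

```text
pose [381.5 265.2 199.3] yaw 105.39 tilt -1.0 F [ 0.7 -0.4  0.5] w -0.002 t 2.75 q7 [  4.7  12.2 -52.1 117.7  11.6  55.2  51.9]
[0.0002, 0.0349, -0.0008, -0.003, 0.001, -0.0]
[0.0003, 0.0697, -0.0016, -0.003, 0.003, -0.0]
[0.0005, 0.1046, -0.0023, -0.003, 0.004, -0.0]
[0.0006, 0.1395, -0.0031, -0.003, 0.006, -0.0]
[0.0008, 0.1743, -0.0039, -0.003, 0.007, -0.0]
```

View pics/wrist1.png

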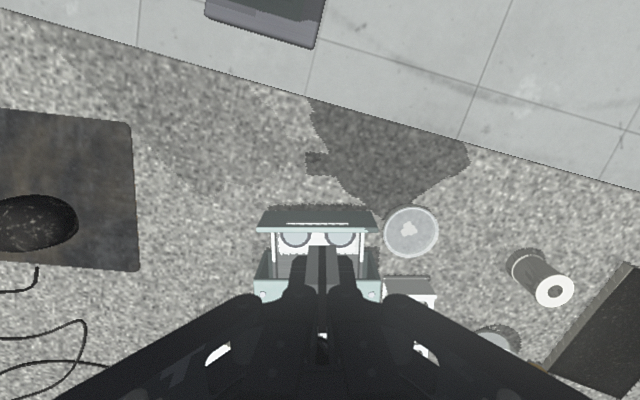

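View pics/scene1.png

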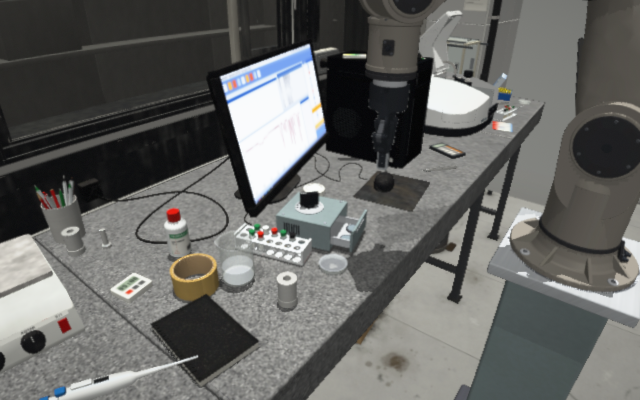

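```bash
python3 - <<'E'
from h import *
z=np.load("pics/wrist1.npz"); m={k:z[k] for k in('fovy','cx','cy','k1','R','t')}
vv,uu=np.mgrid[0:400,0:640]; X=pt(m,uu,vv,z['d']); 
print('cam',-m['R'].T@m['t'])
k=(z['d']>0)&(X[...,2]>52)&(X[...,2]<66)&(abs(vv-222)<25)&(abs(uu-318)<75)
k=k&(vv<235)
W=X[k]; r=cv2.minAreaRect(W[:,:2].astype(np.float32)); print(k.sum(),np.median(W[:,2]),r)
a=np.radians(15);Rb=np.array([[np.cos(a),-np.sin(a)],[np.sin(a),np.cos(a)]])
b=(W[:,:2]-[542.5,304.8])@Rb; print(np.percentile(b,[0,2,50,98,100],axis=0).round(1).T)
# front edge line per column
pts=[]
for u in range(262,376,4):
    vs=np.where(k[:,u])[0]
    if len(vs): pts.append(X[vs[0],u,:2])
pts=np.float32(pts); l=cv2.fitLine(pts,cv2.DIST_HUBER,0,.01,.01).ravel(); print('edge yaw',np.degrees(np.arctan2(l[1],l[0]))-90,l)
E
```

```text
cam [306.99497142 242.78956857 341.9511706 ]
1105 59.327193497220165 ((422.0350646972656, 270.53094482421875), (8.123262405395508, 115.08828735351562), 15.243766784667969)
[[-129.4 -128.3 -126.2 -121.6 -121.2]
 [ -59.5  -57.    -1.5   53.1   55.6]]
edge yaw -165.05771 [ 2.5784606e-01 -9.6618599e-01  4.1857208e+02  2.7330954e+02]
```

>>> jog_arm([
  [0,0.035,-0.001,0,0,0,0],
  [0,0.07,-0.0015,0,0.003,0,0],
  [0,0.105,-0.002,0,0.005,0,0],
  [0.001,0.14,-0.003,0,0.006,0,0],
  [0.001,0.172,-0.004,-0.003,0.007,0,0],
  [0.001,0.172,-0.004,-0.003,0.007,0,0],
])

```text
time_s: 3.5
eef_pos: [384.0, 256.1, 25.2]
orientation: [[0.968, -0.003, -0.25], [0.25, -0.005, 0.968], [-0.005, -1.0, -0.004]]
contact_force: [-0.0, 0.0, 1.2]
width: -0.004
```

```bash
python3 - <<'E'
from h import *
x,y=box2w(-90,0)
plan([(x,y,28,105)],[2])
from cell import eyes
for n in ("side",):
    p,d=eyes.grab_frame(n); cv2.imwrite(f"pics/{n}2.png",cv2.resize(p[160:320,220:440,::-1],None,fx=3,fy=3))
E
```

```text
pose [384.  256.1  25.2] yaw 104.46 tilt -0.99998 F [-0.   0.   1.2] w -0.004 t 3.5 q7 [ -7.   28.3 -41.1 125.6  31.4  36.9  33.7]
[0.0378, -0.0016, 0.0033, 0.004, -0.005, -0.005]
[0.0756, -0.0032, 0.0067, 0.004, -0.009, -0.005]
```

View pics/side2.png

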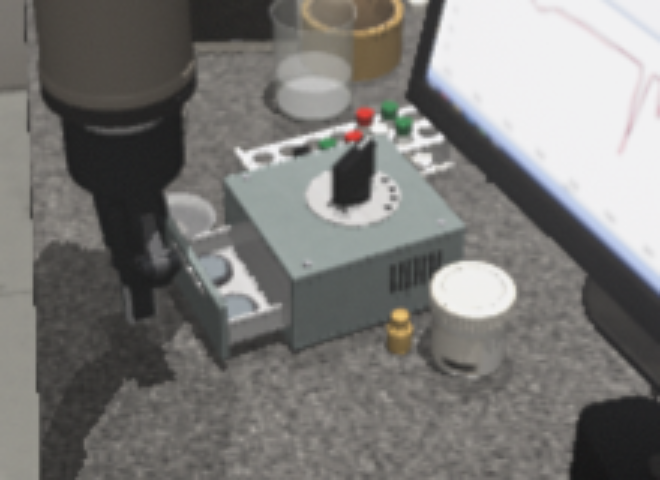

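>>> jog_arm([
  [0.012,-0.0005,0.001,0.002,-0.003,-0.003,0],
  [0.024,-0.001,0.002,0.004,-0.006,-0.005,0],
  [0.034,-0.0015,0.003,0.004,-0.009,-0.005,0],
  [0.042,-0.002,0.004,0.004,-0.009,-0.005,0],
  [0.05,-0.002,0.005,0.004,-0.009,-0.005,0],
  [0.057,-0.0025,0.006,0.004,-0.009,-0.005,0],
  [0.063,-0.003,0.006,0.004,-0.009,-0.005,0],
  [0.068,-0.003,0.0065,0.004,-0.009,-0.005,0],
])

```text
time_s: 4.35
eef_pos: [449.3, 280.8, 30.0]
orientation: [[0.966, 0.002, -0.259], [0.259, 0.002, 0.966], [0.002, -1.0, 0.001]]
contact_force: [-22.3, -6.3, 8.8]
width: 0.002
```

```bash
python3 - <<'E'
from h import *
x,y=box2w(-90,0)
plan([(x,y,28,105)],[2])
from cell import eyes
for n in ("side",):
    p,d=eyes.grab_frame(n); cv2.imwrite(f"pics/{n}3.png",cv2.resize(p[160:320,220:440,::-1],None,fx=3,fy=3))
E
```

```text
pose [449.3 280.8  30. ] yaw 105.02 tilt -1.0 F [-22.3  -6.3   8.8] w 0.002 t 4.35 q7 [ -6.4  32.3 -40.3 117.4  31.7  41.2  38. ]
[0.0031, 0.001, -0.0005, -0.001, 0.0, 0.002]
[0.0062, 0.0021, -0.001, -0.001, 0.0, 0.002]
```

View pics/side3.png

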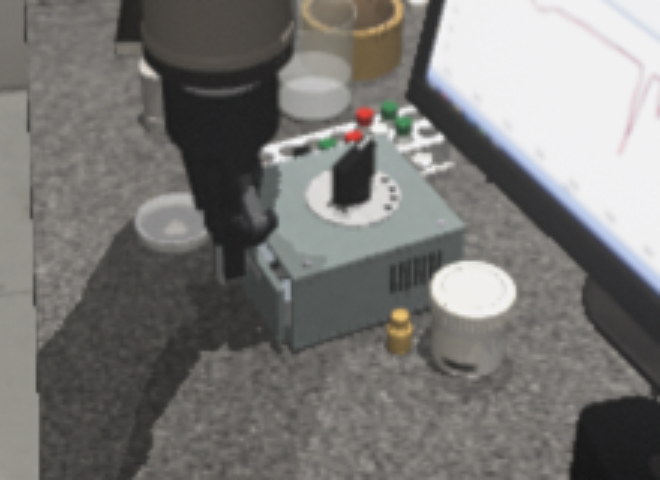

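>>> jog_arm([
  [0.001,0,0,0,0,0,0],
  [0.001,0,0,0,0,0,0],
  [0.001,0,0,0,0,0,0],
])

```text
time_s: 4.7
eef_pos: [449.0, 280.8, 29.7]
orientation: [[0.966, -0.0, -0.26], [0.26, 0.0, 0.966], [-0.0, -1.0, 0.0]]
contact_force: [-6.7, -2.0, 3.8]
width: 0.003
```

>>> jog_arm([
  [-0.012,0,0,0,0,0,0],
  [-0.03,0,0,0,0,0,0],
  [-0.05,-0.01,0,0,0,0,0.3],
  [-0.055,-0.04,0,0,0,0,0.7],
  [-0.055,-0.08,0,0,0,0,0.9],
  [-0.055,-0.12,0,0,0,0,0.9],
  [-0.055,-0.145,0,0,0,0,0.9],
])

```text
time_s: 5.4
eef_pos: [395.8, 267.3, 177.3]
orientation: [[0.966, 0.002, -0.26], [0.26, 0.001, 0.966], [0.002, -1.0, 0.001]]
contact_force: [0.5, -0.9, -0.6]
width: 0.844
```

```bash
python3 - <<'E'
from h import *
from cell import eyes,env
print(env.state()['eef_pos'])
for n in ("wrist","scene","side"):
    m=eyes.camera_model(n);p,d=eyes.grab_frame(n); cv2.imwrite(f"pics/{n}4.png",p[:,:,::-1])
    np.savez(f"pics/{n}4.npz",p=p,d=d,**m)
    vv,uu=np.mgrid[0:400,0:640]; X=pt(m,uu,vv,d)
    a=np.radians(15);Rb=np.array([[np.cos(a),-np.sin(a)],[np.sin(a),np.cos(a)]])
    b=(X[...,:2]-[542.5,304.8])@Rb; k=(d>0)&(X[...,2]>35)&(X[...,2]<60)&(abs(b[...,1])<50)&(b[...,0]<-70)&(b[...,0]>-160)
    print(n,k.sum(),np.percentile(b[k][:,0],[1,5,20,50]).round(1) if k.sum() else '')
p=cv2.imread("pics/side4.png")[160:320,220:440]; q=cv2.imread("pics/wrist4.png")
p=cv2.resize(p,None,fx=2.4,fy=2.4); cv2.imwrite("pics/side4z.png",p)
E
```

```text
[395.84718436 267.25411529 177.2857863 ]
wrist 1673 [-88.  -87.4 -86.6 -86.1]
scene 164 [-88.8 -87.9 -87.2 -86.6]
side 172 [-86.1 -85.7 -84.9 -84.3]
```

View pics/side4z.png

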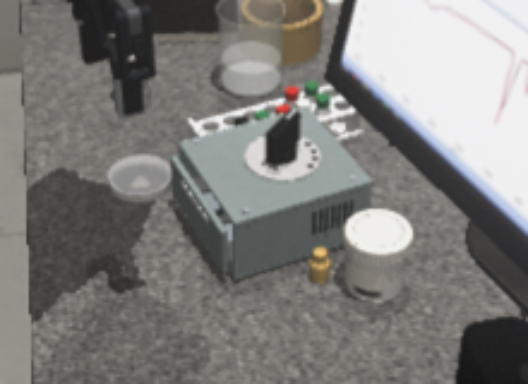

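View pics/wrist4.png

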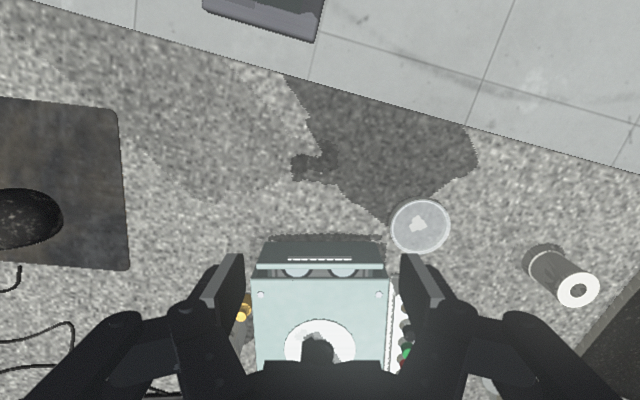

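```bash
python3 - <<'E'
from h import *
z=np.load("pics/wrist4.npz"); m={k:z[k] for k in('fovy','cx','cy','k1','R','t')}; p=z['p'].astype(int)
k=(p.min(2)>215); k[:310]=0;k[:,:270]=0;k[:,365:]=0
nn,lab,st,ce=cv2.connectedComponentsWithStats(k.astype(np.uint8)); i=1+st[1:,4].argmax(); print(st[i])
ys,xs=np.where(lab==i)
# outer boundary: for each column top pixel; for each row extremes
P=[(u,ys[xs==u].min()-.5) for u in np.unique(xs)]
for v in np.unique(ys):
    if v<360: P+= [(xs[ys==v].min()-.5,v),(xs[ys==v].max()+.5,v)]
P=np.array(P,float); W=onz(m,P[:,0],P[:,1],72)[:,:2]
from scipy.optimize import least_squares
r=least_squares(lambda q:np.hypot(W[:,0]-q[0],W[:,1]-q[1])-34,[542,304],loss='soft_l1'); print('c r fixed',r.x,np.abs(r.fun).mean())
r=least_squares(lambda q:np.hypot(W[:,0]-q[0],W[:,1]-q[1])-q[2],[542,304,34],loss='soft_l1'); print(r.x)
# housing side edges at z=70 row ~300-330 and plate
X=pt(m,*np.mgrid[0:640,0:400].astype(float),z['d'].T) 
k2=(z['d'].T>0)&(abs(X[...,2]-70)<4)
Wb=X[k2][:,:2]; a=np.radians(15);Rb=np.array([[np.cos(a),-np.sin(a)],[np.sin(a),np.cos(a)]]); b=(Wb-[542.5,304.8])@Rb
b=b[(abs(b[:,1])<90)&(abs(b[:,0]+45)<25)]; print(np.percentile(b,[.5,2,50,98,99.5],axis=0).round(1).T)
E
```

```text
[ 284  320   72   42 1612]
c r fixed [541.96748184 303.31969918] 0.25647711194101475
[541.77537754 303.26633668  33.83615576]
[[-69.8 -69.1 -45.6 -21.1 -20.2]
 [-62.5 -60.6  -1.7  57.2  59.3]]
```

```bash
python3 - <<'E'
from h import *
plan([(542,303.7,177,138.8),(542,303.7,130,138.8)],[5,2])
E
```

```text
pose [396.5 266.8 176. ] yaw 105.03 tilt -0.99999 F [ 0.2 -0.2 -0.5] w 0.901 t 5.55 q7 [  3.6  15.7 -51.4 117.7  15.5  53.2  48.9]
[0.03, -0.0001, -0.0004, 0.0, -0.118, 0.003]
[0.06, -0.0002, -0.0008, 0.0, -0.236, 0.003]
[0.0901, -0.0003, -0.0013, 0.001, -0.354, 0.003]
[0.1201, -0.0004, -0.0017, 0.001, -0.472, 0.003]
[0.1501, -0.0005, -0.0021, 0.001, -0.589, 0.003]
[0.15, 0.023, -0.0021, 0.001, -0.589, 0.003]
[0.1499, 0.0465, -0.0021, 0.001, -0.589, 0.003]
```

>>> jog_arm([
  [0.03,0,0,0,-0.118,0,0.75],
  [0.06,0,-0.001,0,-0.236,0,0.75],
  [0.09,0,-0.001,0,-0.354,0.003,0.7],
  [0.12,0,-0.002,0,-0.472,0.003,0.7],
  [0.15,0,-0.002,0,-0.589,0.003,0.7],
  [0.15,0.023,-0.002,0,-0.589,0.003,0.7],
  [0.15,0.046,-0.002,0,-0.589,0.003,0.7],
  [0.15,0.046,-0.002,0,-0.589,0.003,0.7],
])

```text
time_s: 6.35
eef_pos: [540.0, 302.8, 126.4]
orientation: [[0.658, -0.005, -0.753], [0.753, -0.003, 0.658], [-0.005, -1.0, 0.001]]
contact_force: [-0.2, -0.0, -0.1]
width: 0.7
```

```bash
python3 - <<'E'
from h import *
plan([(542,303.7,78,138.8)],[3])
from cell import eyes
for n in ("wrist","side"):
    p,d=eyes.grab_frame(n); cv2.imwrite(f"pics/{n}5.png",p[:,:,::-1] if n=="wrist" else cv2.resize(p[160:320,220:440,::-1],None,fx=3,fy=3))
E
```

```text
pose [540.  302.8 126.4] yaw 138.81 tilt -0.99998 F [-0.2 -0.  -0.1] w 0.7 t 6.35 q7 [  1.8  34.4 -50.3 102.1  30.6  58.5  78.4]
[0.0008, 0.0161, -0.0003, -0.001, 0.0, -0.005]
[0.0015, 0.0322, -0.0006, -0.001, 0.0, -0.005]
[0.0023, 0.0484, -0.0009, -0.001, 0.0, -0.005]
```

View pics/wrist5.png

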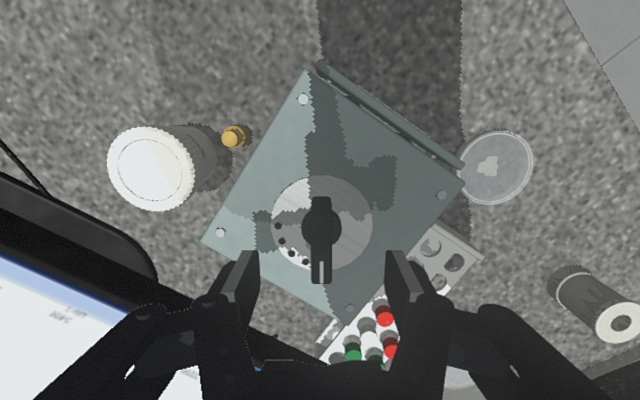

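View pics/side5.png

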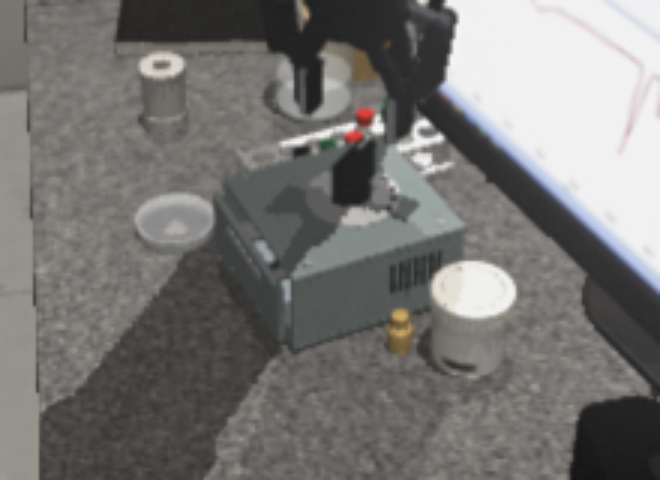

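The bar runs straight along the tool's x, at column 321, midway between the fingers (322), so I'll descend and grip.

>>> jog_arm([
  [0.001,0.016,0,0,0,-0.003,0.65],
  [0.0015,0.032,0,0,0,-0.005,0.6],
  [0.002,0.047,0,0,0,-0.005,0.6],
  [0.002,0.048,0,0,0,-0.005,0.6],
])

```text
time_s: 6.85
eef_pos: [541.7, 304.7, 79.7]
orientation: [[0.658, -0.0, -0.753], [0.753, 0.001, 0.658], [0.001, -1.0, 0.001]]
contact_force: [-0.1, 0.1, 1.1]
width: 0.6
```

>>> jog_arm([
  [0,0,0,0,0,0,0.3],
  [0,0,0,0,0,0,0.0],
  [0,0,0,0,0,0,0.0],
  [0,0,0,0,0,0,0.0],
  [0,0,0,0,0,0,0.0],
  [0,0,0,0,0,0,0.0],
], squeeze=60)

```text
time_s: 7.45
eef_pos: [542.1, 304.7, 80.3]
orientation: [[0.659, 0.001, -0.753], [0.753, 0.001, 0.659], [0.002, -1.0, 0.0]]
contact_force: [1.0, -3.1, 6.6]
width: 0.133
```

```bash
python3 - <<'E'
from h import *
from cell import eyes,env
s=env.state(); print(s['contact_force'],s['moment'])
x,y,z=s['eef_pos']
plan([(x,y,z,138.8-22.5),(x,y,z,71.3)],[5,10])
for n in ("wrist",):
    p,d=eyes.grab_frame(n); cv2.imwrite(f"pics/{n}6.png",p[:,:,::-1])
E
```

```text
[ 0.95417121 -3.12183715  6.58714186] [-0.53332947 -0.1298332   0.04165348]
pose [542.1 304.7  80.3] yaw 138.81 tilt -1.0 F [ 1.  -3.1  6.6] w 0.133 t 7.45 q7 [  0.   37.5 -48.1 103.8  33.9  54.2  75.9]
[0.0, 0.0, 0.0, -0.0, 0.079, 0.002]
[0.0, 0.0, 0.0, -0.0, 0.157, 0.002]
[0.0, 0.0, 0.0, -0.0, 0.236, 0.002]
[0.0, 0.0, 0.0, -0.0, 0.314, 0.002]
[0.0, 0.0, 0.0, -0.0, 0.393, 0.002]
[0.0, 0.0, 0.0, -0.0, 0.471, 0.002]
[0.0, 0.0, 0.0, -0.001, 0.55, 0.001]
[0.0, 0.0, 0.0, -0.001, 0.628, 0.001]
[0.0, 0.0, 0.0, -0.001, 0.707, 0.001]
[0.0, 0.0, 0.0, -0.001, 0.786, 0.001]
[0.0, 0.0, 0.0, -0.001, 0.864, 0.001]
[0.0, 0.0, 0.0, -0.001, 0.943, 0.001]
[0.0, 0.0, 0.0, -0.001, 1.021, 0.001]
[0.0, 0.0, 0.0, -0.001, 1.1, 0.001]
[0.0, 0.0, 0.0, -0.001, 1.178, 0.001]
```

View pics/wrist6.png

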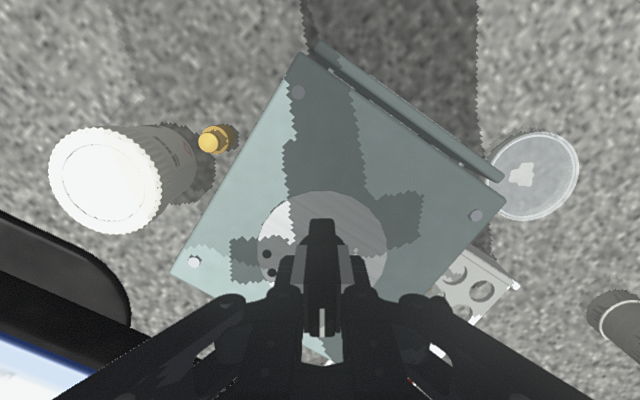

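>>> jog_arm([
  [0,0,0,0,0.08,0,0],
  [0,0,0,0,0.16,0,0],
  [0,0,0,0,0.24,0,0],
  [0,0,0,0,0.32,0,0],
  [0,0,0,0,0.4,0,0],
  [0,0,0,0,0.48,0,0],
  [0,0,0,0,0.55,0,0],
  [0,0,0,0,0.62,0,0],
  [0,0,0,0,0.62,0,0],
])

```text
time_s: 8.4
eef_pos: [542.2, 304.5, 80.3]
orientation: [[0.974, 0.001, -0.229], [0.229, 0.001, 0.974], [0.001, -1.0, 0.001]]
contact_force: [2.2, -2.0, -0.9]
width: 0.131
```

```bash
python3 - <<'E'
from h import *
from cell import eyes,env
s=env.state(); print(s['contact_force'],s['moment'])
plan([(542.1,304.7,80.3,71.3)],[6])
for n in ("wrist",):
    p,d=eyes.grab_frame(n); cv2.imwrite(f"pics/{n}7.png",p[:,:,::-1])
E
```

```text
[ 2.19661017 -2.02620068 -0.86974091] [-0.36162669 -0.31525595  0.10907443]
pose [542.2 304.5  80.3] yaw 103.21 tilt -1.0 F [ 2.2 -2.  -0.9] w 0.131 t 8.4 q7 [ -5.3  34.7 -40.2 104.1  28.   51.5  44.9]
[-0.0, -0.0, 0.0, -0.001, 0.093, 0.001]
[-0.0, -0.0, 0.0001, -0.001, 0.186, 0.001]
[-0.0, -0.0, 0.0001, -0.001, 0.278, 0.001]
[-0.0, -0.0, 0.0001, -0.001, 0.371, 0.001]
[-0.0001, -0.0, 0.0002, -0.001, 0.464, 0.001]
[-0.0001, -0.0, 0.0002, -0.001, 0.557, 0.001]
```

View pics/wrist7.png

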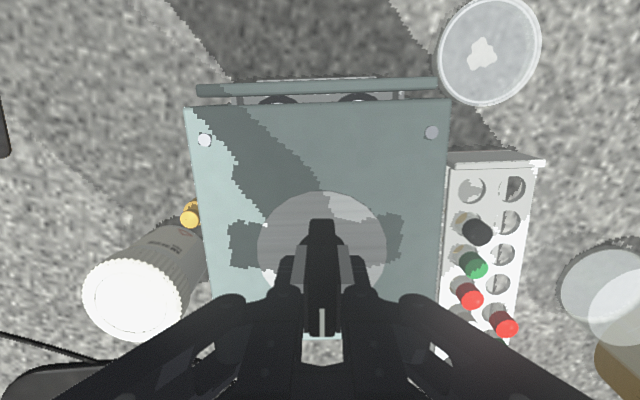

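The bar is still upright between the pads, so it is following the gripper. I'll go on to the third stop.

>>> jog_arm([
  [0,0,0,0,0.08,0,0],
  [0,0,0,0,0.16,0,0],
  [0,0,0,0,0.24,0,0],
  [0,0,0,0,0.32,0,0],
  [0,0,0,0,0.4,0,0],
  [0,0,0,0,0.47,0,0],
  [0,0,0,0,0.53,0,0],
  [0,0,0,0,0.56,0,0],
  [0,0,0,0,0.56,0,0],
  [0,0,0,0,0.56,0,0],
  [0,0,0,0,0.56,0,0],
  [0,0,0,0,0.56,0,0],
  [0,0,0,0,0.56,0,0],
])

```text
time_s: 9.75
eef_pos: [542.2, 304.4, 80.3]
orientation: [[0.947, 0.001, 0.32], [-0.32, 0.001, 0.947], [0.001, -1.0, 0.001]]
contact_force: [0.3, -3.0, 1.2]
width: 0.129
```

```bash
python3 - <<'E'
from h import *
from cell import eyes,env
s=env.state(); print(s['contact_force'],s['moment'])
plan([(542.1,304.7,80.3,71.3)],[1])
for n in ("wrist","scene","side"):
    m=eyes.camera_model(n);p,d=eyes.grab_frame(n); np.savez(f"pics/{n}8.npz",p=p,d=d,**m); cv2.imwrite(f"pics/{n}8.png",p[:,:,::-1])
    if n=="wrist": # bar edges in world: dark columns near top end of bar
        for v in (222,228,234,240):
            g=p[v,280:370].mean(1); k=np.where(g<45)[0]+280; print(v,k.min(),k.max())
        vv,uu=np.mgrid[0:400,0:640]; X=pt(m,uu,vv,d); a=np.radians(15);Rb=np.array([[np.cos(a),-np.sin(a)],[np.sin(a),np.cos(a)]])
        b=(X[...,:2]-[542.,304.])@Rb; k=(d>0)&(X[...,2]>35)&(X[...,2]<62)&(abs(b[...,1])<50)&(b[...,0]<-76)&(b[...,0]>-160)
        print('drawer',np.percentile(b[k][:,0],[1,5,20,50]).round(1))
        k=(d>0)&(p.max(2)<60)&(X[...,2]>102)&(X[...,2]<114)&(np.hypot(*(X[...,:2]-[542,304]).transpose(2,0,1))<24)&(vv<250)
        r=cv2.minAreaRect(X[k][:,:2].astype(np.float32)); print('bar',k.sum(),r)
E
cd pics; python3 -c "
import cv2,numpy as np
a=cv2.imread('scene8.png')[165:295,225:385];b=cv2.imread('side8.png')[180:300,250:410]
cv2.imwrite('c8.png',np.hstack([cv2.resize(a,(400,325)),cv2.resize(b,(400,325))]))"
```

```text
[ 0.31686667 -2.99918327  1.17583741] [-0.66338811 -0.23562366  0.12090149]
pose [542.2 304.4  80.3] yaw 71.31 tilt -1.0 F [ 0.3 -3.   1.2] w 0.129 t 9.75 q7 [-10.4  32.7 -32.9 104.4  22.8  49.5  17.1]
[-0.0002, -0.0, 0.0002, -0.001, 0.0, 0.001]Traceback (most recent call last):
  File "<stdin>", line 9, in <module>
    return umr_minimum(a, axis, None, out, keepdims, initial, where)
ValueError: zero-size array to reduction operation minimum which has no identity
[ WARN:0@0.026] global loadsave.cpp:275 findDecoder imread_('scene8.png'): can't open/read file: check file path/integrity
Traceback (most recent call last):
TypeError: 'NoneType' object is not subscriptable
```

View pics/wrist8.png

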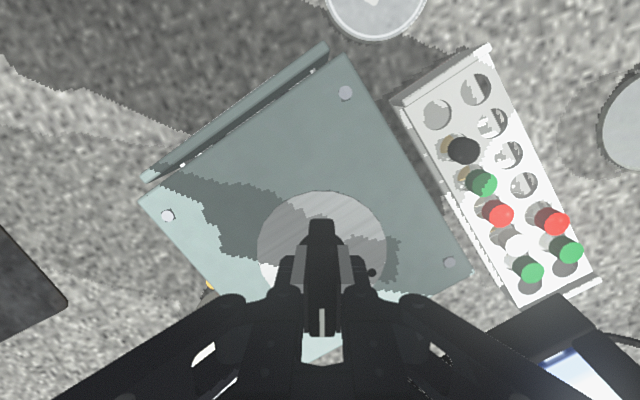

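```bash
python3 - <<'E'
from h import *
from cell import eyes,env
# bar free end edges: compare park(6), mid(7), now(8)
for n in (6,7,8):
    p=cv2.imread(f"pics/wrist{n}.png").astype(int).mean(2); o=[]
    for v in range(222,246,4):
        k=np.where(p[v,295:350]<85)[0]+295; o.append((int(k.min()),int(k.max())) if len(k) else None)
    print(n,o)
z=np.load("pics/wrist8.npz"); m={k:z[k] for k in('fovy','cx','cy','k1','R','t')}; d=z['d']
vv,uu=np.mgrid[0:400,0:640]; X=pt(m,uu,vv,d); a=np.radians(15);Rb=np.array([[np.cos(a),-np.sin(a)],[np.sin(a),np.cos(a)]])
b=(X[...,:2]-[542.,304.])@Rb; k=(d>0)&(X[...,2]>35)&(X[...,2]<62)&(abs(b[...,1])<50)&(b[...,0]<-76)&(b[...,0]>-160)
print('drawer',np.percentile(b[k][:,0],[1,5,20,50]).round(1))
for n in ("scene","side"):
    p,dd=eyes.grab_frame(n); cv2.imwrite(f"pics/{n}8.png",p[:,:,::-1])
a=cv2.imread('pics/scene8.png')[165:295,225:385];b=cv2.imread('pics/side8.png')[180:300,250:410]
cv2.imwrite('pics/c8.png',np.hstack([cv2.resize(a,(400,325)),cv2.resize(b,(400,325))]))
s=env.state();print(s['contact_force'],s['moment'],s['width'])
E
```

```text
6 [(310, 333), (309, 334), (309, 334), (309, 335), (304, 339), (300, 342)]
7 [(310, 333), (309, 333), (309, 334), (309, 334), (304, 339), (301, 342)]
8 [(310, 333), (309, 333), (309, 334), (309, 334), (304, 339), (301, 342)]
drawer [-86.4 -85.1 -83.8 -81.5]
[ 1.4526977  -3.60342316  1.14804877] [-0.69291445 -0.31726385  0.13832043] 0.13150503281263368
```

View pics/c8.png

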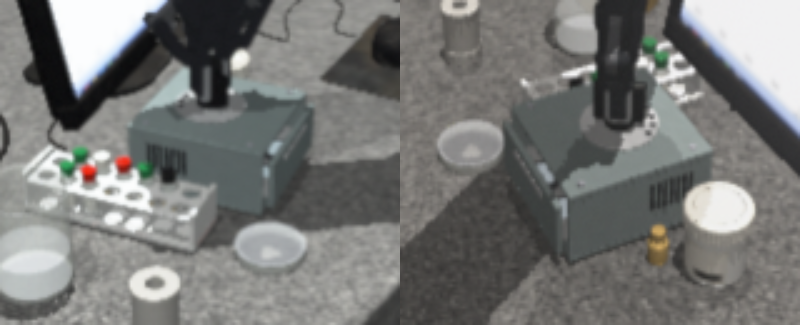

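The bar has not slipped in the pads (same edges at park, mid-turn and now). The gripper has turned 67.5°, the drawer face is near -85 mm, and the bystanders look unmoved. I'm handing in.

```bash
python3 - <<'E'
from cell import order,env
print(order.hand_in()); s=env.state(); print(s['time_s'],s['eef_pos'],s['orientation'][:,2],s['width'])
E
```

```text
the job is handed in; nothing more can be done
None
the job is handed in; nothing more can be done
```

I pushed the drawer home with the closed fingers, gripped the bar knob at 60 N, turned it clockwise to the third stop, and handed in with the gripper still holding it. The hand-in reports no verdict.

- **Drawer:** the front face moved about 41 mm, from about -127 to -86 mm in the box frame, where shut is -85. It was still there after the turn. The cameras differed by about 2 mm, so this does not strictly prove it is within 3 mm. That it seated past the catch rests on the push force rising to about 23 N at a hard stop.
- **Knob:** the gripper turned from 138.8° to 71.3°, which is 67.5° or 1.178 rad. The bar's edges in the wrist image stayed within a pixel between park and the end, so it did not slip.
- **Grip:** the opening stayed at about 11 mm on the 12 mm bar.
- **Bystanders:** the vials, petri dish, weight and jar look unmoved by eye in the last scene and side views. The die and beaker are only partly in those views. I did not measure any of their positions.
- **Time and force:** the run took about 10 s. The highest force I read was about 25 N, on the wrist, during the drawer push.

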